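# Lift the hot lid off the egg cooker with the lid lifter

## Task

The eggs are done: take the lid lifter by its wooden handle, hook it through the loop on the egg cooker's hot lid and lift the lid off, keeping it level and clear of the eggs. Set the lid down gently, right way up with its whole rim on the cutting board, then unhook the lifter and lay it gently back down on the silicone mat. The lid and the cooker are hot, so touch them with nothing but the lifter, and leave the eggs and everything else where they are.

Things in the scene. Friction and masses are not known exactly. Their poses are not given: they have to be found in the camera images.
- lid: Hot lid: plain steel dome, open below, 150 mm across the rim, 70 high, wall 3, flat top 90 across; 0.13 to 0.2 kg. A loop handle stands on top (see lid_loop); its opening looks along the lid's x, so a rod goes through along +x or -x. Origin: centre of the rim plane, z up. It starts loose on the cooker, its x within 0.65 rad of the world's x. No part of the robot may touch it.
- lid_loop (a point): On the lid, 102 mm above the rim plane: underside of the loop at mid-arch; axes as the lid's. The loop is an arch of dark 8 mm round bar along the lid's y, 60 mm between leg centres; opening 52 mm wide, 32 mm high in the middle (lid top to this point). It rises gently to the middle, so the lid hangs level from there, on the lifter's crook.
- lifter: Lid lifter, 265 mm long, 0.13 to 0.16 kg, lying on the silicone mat. Origin: underside of the handle's front end; x towards the hook, z up. Wooden handle 18 wide x 22 mm high from x = -130 to 0. Balance point within 15 mm of x = -10. Take it by the handle, some 30 mm behind its front end, with a firm grip (40 N or so). For the rod see lifter_hook.
- lifter_hook (a point): On the lifter at x = 113, z = 8 mm: top of the rod in mid-crook, where the loop settles. The 8 mm steel rod runs at axis height 11 mm from the handle to x = 92, dips to a crook at axis height 4 from x = 107 to 119, and rises to an upturned tip (foremost 135, topmost 18 mm). Keep this point 14 mm below lid_loop to pass the tip in or out of the loop.
- lifter_handle (a point): On the lifter: middle of the wooden handle, x = -65, z = 11 mm in the lifter's frame.
- cooker: Egg cooker (fixed, hot): silver drum 170 mm across, 80 high; knurled knob on its front (-x) sticks out 20 mm at 40 mm height. Origin: centre of the underside, z up. The lid's rim rests on its top; inside the lid a round tray 132 mm across and 12 high holds three eggs, tops 136 mm up: raise the lid 65 mm or more before moving it sideways. No part of the robot may touch it.
- board: Wooden cutting board (fixed), 260 x 200 x 18 mm, long side along its x. Origin: centre of the underside; z up, top 18 mm up. The lid goes here.
- mat: Dark silicone mat (fixed), 300 x 100 x 4 mm, long side along its x. Origin: centre of the underside; top 4 mm up. The lifter starts and ends here.
- egg0: White egg, 43 x 56 mm, standing loose in the cooker's tray under the lid, 30 mm from the cooker's axis on its far side (+x). Origin: its bottom end, 80 mm above the worktop.
- egg1: Second egg, same, at x = -15, y = +26 mm from the cooker's axis.
- egg2: Third egg, same, at x = -15, y = -26 mm from the cooker's axis.
- egg_cup_a: Bystander: grey silicone egg cup, 48 mm across, 45 mm high, just behind the cooker. Origin under its centre.
- egg_cup_b: Bystander: the same sort of egg cup, further back.
- measure: Bystander: clear measuring beaker, 38 mm across, 55 mm high, in front of the cooker. Origin under its centre.
- shaker: Bystander: steel salt shaker, 40 mm across, 80 mm high, just beyond the board's far edge. Origin under its centre.
- jar: Bystander: glass jar with screw cap, 76 mm across, 120 mm high, further back. Origin under its centre.
Not all that is in view belongs to the job. What is shaped like the lid but orange or turquoise is not meant.

How it is judged:
On the way, in this order (a step that is already met when the one before it is completed fails the run):
1. the lid hangs level from the lifter alone, raised clear of the eggs (rim at least 60 mm above its seat) (contact force between lid and lifter above 0.5 N and z of lid in the frame of cooker above 0.14 m and angle between lid's own z axis and vertical below 0.25 rad and contact force between lid and cooker below 0.05 N), for 0.3 s.
2. the lid rests flat, right way up, on the cutting board and the lifter is free of it (x of lid in the frame of board between -0.06 and 0.06 m and y of lid in the frame of board between -0.03 and 0.03 m and z of lid in the frame of board between 0.013 and 0.023 m and angle between lid's own z axis and vertical below 0.06 rad and contact force between lid and lifter below 0.05 N and linear speed of lid below 0.02 m/s and contact force between lid and board above 0.5 N), for 0.3 s.
At the end, for the whole second after the job is handed in: Lid at rest flat on the board (tilt under 0.06 rad, centre within 60 mm along and 30 mm across of the board's centre: rim on the board), free of the lifter; lifter at rest on the mat, its crook and the middle of its handle over the mat to within 5 mm; nothing held (x of lid in the frame of board between -0.06 and 0.06 m and y of lid in the frame of board between -0.03 and 0.03 m and z of lid in the frame of board between 0.013 and 0.023 m and angle between lid's own z axis and vertical below 0.06 rad and contact force between lid and lifter below 0.05 N and linear speed of each of lid, lifter below 0.02 m/s and x of lifter_hook in the frame of mat between -0.155 and 0.155 m and y of lifter_hook in the frame of mat between -0.055 and 0.055 m and x of lifter_handle in the frame of mat between -0.155 and 0.155 m and y of lifter_handle in the frame of mat between -0.055 and 0.055 m and z of each of lifter_hook, lifter_handle in the frame of mat below 0.03 m and contact force between lifter and mat above 0.3 N); the robot touches nothing.
It fails at once if the robot itself touches the hot lid or cooker (contact force between any of the fingers, the arm and lid above 0.3 N or contact force between any of the fingers, the arm and cooker above 0.3 N).
It fails at once if the lid tips more than 0.35 rad (20 degrees) (angle between lid's own z axis and vertical above 0.35 rad).
It fails at once if the lid is dropped or banged down (faster than 0.3 m/s within 25 mm of the board's height) or the lifter is dropped (faster than 0.5 m/s within 20 mm of the mat's height) ((z of lid in the frame of board below 0.043 m and linear speed of lid above 0.3 m/s) or (z of lifter in the frame of mat below 0.024 m and linear speed of lifter above 0.5 m/s)).
It fails at once if an egg is pushed more than 10 mm or tipped more than 0.35 rad (distance of any of egg0, egg1, egg2 from where it was at the start of the episode above 0.01 m or angle between any of egg0, egg1, egg2's own z axis and vertical above 0.35 rad).
It fails at once if a bystander is moved more than 20 mm or toppled (distance of any of egg_cup_a, egg_cup_b, measure, shaker, jar from where it was at the start of the episode above 0.02 m).
It also fails if it takes over 67 s, if anything falls off the work surface, if the arm or the gripper's body presses on something with over 40 N, if the wrist force passes 120 N, or if a joint passes its speed limit or range.

## Robot

A 7-joint arm with a two-finger parallel gripper is mounted at the origin on the work surface. World frame = base frame: x ahead of the robot, y to its left, z up, the work surface at z = 0. Lengths are in m, angles in rad, forces in N, time in s.
With the tool pointing down it reaches from about 0.4 to 0.875 m from the base axis. Payload 19.3 kg.
Tool frame: the origin (TCP) lies at the very end of the fingers, on their centre line; the grasp point (between the pads) lies 19 mm behind it; z points along the fingers, y is the direction in which the jaws open and shut (so a half turn about z gives the same grasp; the last joint's range is limited). The gripper opens to 85 mm and grips with 20 to 120 N. Pads are 22 mm wide; open, the fingers measure 114 mm over their backs; the gripper's body (76 mm by 85 mm) begins 54 mm behind the grasp point. The pads swing forward as they close: fully open they stand 13 mm farther back than shut.
Start: joints at [1.189, 0.521, -0.036, 1.599, 0.021, 1.021, -0.113], TCP at [0.192, -0.595, 0.231] pointing down, gripper open.
Joint ranges: [-2.91, 2.91], [-0.3, 2.13], [-1.5, 1.42], [0.17, 2.43], [-1.26, 4.41], [0.16, 1.93], [-2.52, 2.52]. Speed limits (rad/s): [1.89, 1.89, 2.39, 2.39, 3.01, 3.01, 3.01].

## Interface

Orientations are given as [roll, pitch, yaw] about the fixed x, y, z axes, in that order (R = Rz(yaw) Ry(pitch) Rx(roll)).
In Python, from workcell import bot, grab_frame, calibration, workorder gives the robot as it stands.
- The arm moves only by the tool move_arm, never from a script. Its arguments are lists of equal length, an entry for each row: "jaw": the closure in counts, from 0 (fully open) to 255 (shut); "dp": the shift along the tool's x, y, z in units of 800 mm (1.0 is 800 mm), a list of three; "rotation": the turn, a rotation vector about the tool's x, y, z in units of pi rad (1.0 is pi rad), a list of three. In form: {"jaw": [jaw, ...], "dp": [[dx, dy, dz], ...], "rotation": [[rx, ry, rz], ...]}. A call has 1 to 10 rows; each row shifts and turns the commanded pose from where the row before left it, along the tool's axes as they then stand; what a row does not reach is not made up. A row lasts 1/8 s, in which the tool goes at most 62.5 mm and 10.7 degrees, less where a joint would pass 70% of its speed; a pose out of reach is approached as far as the arm can. A call with a number of a shift or a turn outside -1 to 1 is refused whole. A call with a gripper value outside its range is refused whole. The fingers move at their own pace and stop on an object; "squeeze" is the grip in N (left out, the last holds). Time passes only in rows, so rows that do not move let the fingers close. It gives the time, the measured TCP pose, the force and the opening at its end, in the units of the state.
- bot.observe(): the state, without advancing time (a new reading comes with each control period).
- grab_frame(name): name is "scene" or "top" or "wrist"; returns the picture (480x640x3 uint8, blue, green, red); there is no depth.
- calibration(name): a dict with "camera_matrix" (3x3 intrinsics, pixels), "T" (4x4, takes a point from camera to world coordinates). Camera axes: x right, y down, z forward; pixel columns grow to the right and rows downward; lengths in m; the calibration is good to about 2 mm. A picture is of the moment at which its call begins: read the wrist's pose just before it. calibration takes no time and is no camera call; for the wrist camera it gives the pose at the moment of the call.
- workorder.job_done(): hands the job in, once; it reports no verdict.
The state is a dict: "clock": time; "qpos": joint angles; "qd": joint speeds; "joint_efforts": joint torques, N m; "position": TCP position; "tool_rot": TCP orientation; "force": force on the tool from outside, world axes, zero at the start; "moment": the same for the moment, N m; "grip_width": finger opening in m.
Only numpy, scipy, OpenCV 4.12 (cv2) and the standard library are available. Lean on these libraries where they do the work, as an engineer would, in place of code of your own. Each camera call takes 0.05 s, during which the arm holds its last target. There are 200 camera calls.

## Working session

There is one attempt and no reset: what is moved stays moved. The work goes in short steps, Python scripts to look and compute and a tool call to move; the robot and the scene stay as the last step left them, time stands still between calls to the robot, and variables do not carry over. Pictures are saved under pics/ and viewed, about 8 in all and at most 12, crops included, and the job is handed in when it is done.

Besides the shell and the picture viewer there is one more tool, called after "Emit:" in YAML: its name, and indented under it one key for each argument. move_arm: Moves the arm, as the interface text tells. Shifts and turns lie within -1 to 1; 1 stands for 800 mm of shift or pi rad of turn. Its arguments: {"type":"object","properties":{"jaw":{"type":"array","items":{"type":"number"}},"dp":{"type":"array","items":{"type":"array","items":{"type":"number","minimum":-1,"maximum":1}}},"rotation":{"type":"array","items":{"type":"array","items":{"type":"number","minimum":-1,"maximum":1}}},"squeeze":{"type":"number"}},"required":["jaw","dp","rotation"]}

```bash
mkdir -p pics
python3 - <<'E'
from workcell import *
import cv2
for n in("scene","top"):
    c=calibration(n);print(n,c["camera_matrix"],c["T"])
    im=grab_frame(n);cv2.imwrite(f"pics/{n}0.png",im)
print(bot.observe())
E
ls
```

```text
scene [[459.01501316   0.         319.06795196]
 [  0.         459.01501316 245.20243031]
 [  0.           0.           1.        ]] [[ 0.10455594  0.55822038 -0.8230784   1.5793262 ]
 [ 0.99445322 -0.04916393  0.09298225 -0.32579935]
 [ 0.01143882 -0.82823482 -0.56026444  0.84516931]
 [ 0.          0.          0.          1.        ]]
top [[453.21635271   0.         315.79409906]
 [  0.         453.21635271 239.93256228]
 [  0.           0.           1.        ]] [[-0.00525807 -0.97748306  0.21094839  0.28362159]
 [-0.99998268  0.00458214 -0.0036929  -0.18654176]
 [ 0.00264315 -0.21096415 -0.97749023  1.39279444]
 [ 0.          0.          0.          1.        ]]
{'clock': 0.1, 'qpos': array([ 1.18881977,  0.52192848, -0.03629853,  1.59995975,  0.02121022,
        1.02107303, -0.11282908]), 'qd': array([ 3.11654762e-05, -7.66083780e-04, -1.83710608e-03, -2.22294562e-03,
       -3.22549093e-04, -7.91684403e-05,  1.79325286e-03]), 'joint_efforts': array([ 5.01801755e-03, -9.28496790e+01,  1.98503405e+00, -3.70535982e+01,
        1.82903587e-02,  5.28007906e-03,  1.54478244e-05]), 'position': array([ 0.19157702, -0.59460238,  0.23079663]), 'tool_rot': array([-3.14061334e+00,  9.11149882e-05,  3.11716990e-01]), 'force': array([-0.32836272, -0.12298457,  0.34387469]), 'moment': array([ 0.05027172,  0.02934176, -0.00789489]), 'grip_width': 0.08529895838681459}
pics
```

View pics/scene0.png

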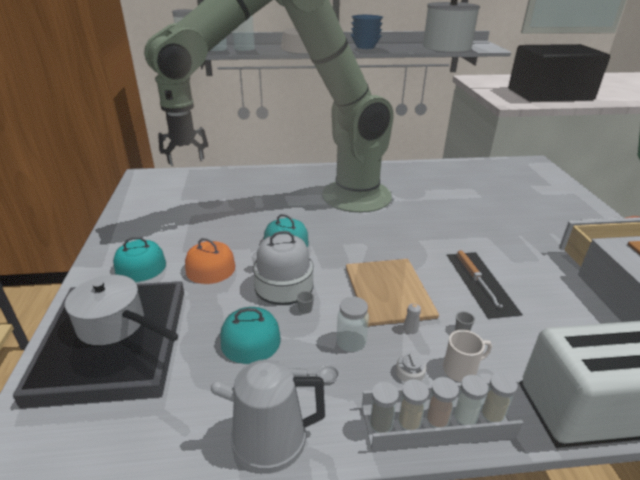

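View pics/top0.png

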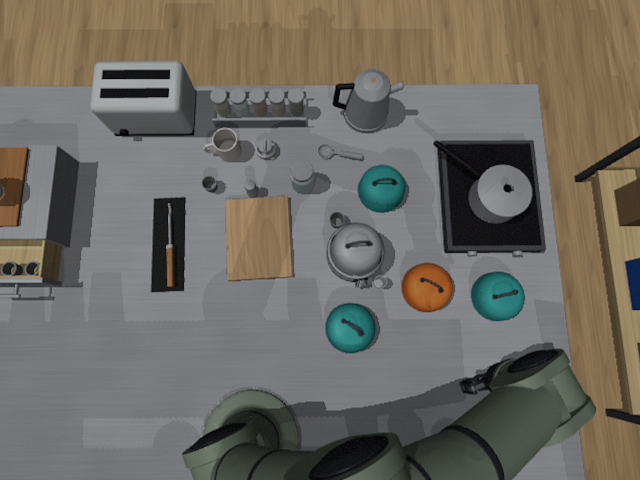

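Scene: the steel lid is on the cooker at top (357,245), the lifter on the mat at top (169,245) with its hook away from the robot, and the board at top (259,237). Next is an enlarged crop.

Run:
```python
import cv2,numpy as np
t=cv2.imread("pics/top0.png")
a=cv2.resize(t[190:300,145:195],None,fx=5,fy=5,interpolation=cv2.INTER_CUBIC)
b=cv2.resize(t[190:300,315:400],None,fx=5,fy=5,interpolation=cv2.INTER_CUBIC)
cv2.imwrite("pics/crop1.png",np.hstack([a,b]))
```

```text
(no output)
```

View pics/crop1.png

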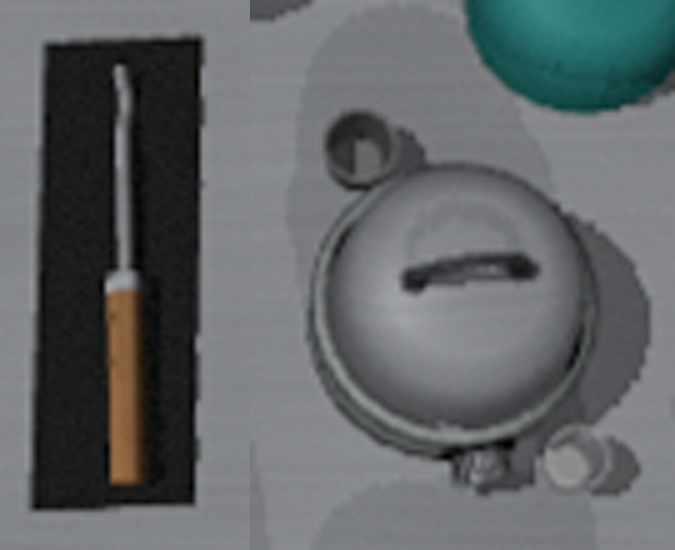

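Crop readings, in full-image pixels: the handle's front end is at (169.4,244.6) and its rear at (170,287). The tip is at (169.2,203). The loop's feet are at (347.4,247) and (371.4,244).

```bash
cat > h.py <<'E'
import numpy as np
from workcell import *
def ray(n,u,v,z,c=None):
    c=c or calibration(n);K=c["camera_matrix"];T=c["T"]
    d=T[:3,:3]@np.linalg.solve(K,[u,v,1.]);o=T[:3,3]
    return (o+d*(z-o[2])/d[2]).round(4)
def proj(n,p,c=None):
    c=c or calibration(n);T=np.linalg.inv(c["T"]);q=T[:3,:3]@p+T[:3,3];q=c["camera_matrix"]@q;return (q[:2]/q[2]).round(1)
E
python3 - <<'E'
from h import *
for nm,u,v,z in [("rear",170,287,.022),("front",169.4,244.6,.026),("tip",169.2,203.2,.02),("footL",347.4,247,.154),("footR",371.4,244,.154),
 ("b1",227,197.5,.018),("b2",290,196,.018),("b3",292.5,277.5,.018),("b4",228,280,.018),
 ("m1",154,198.5,.004),("m2",185.5,197.5,.004),("m3",184,290.5,.004),("m4",151.5,291.5,.004),
 ("drumleft",377-0,0,0)][:-1]:
    print(nm,ray("top",u,v,z))
# drum circle (z .08): crop left 308,y~320; right 598,y~310 ; bottom 350..455
print(ray("top",315+58/5,190+64,.08),ray("top",315+348/5,190+62,.08),ray("top",315+220/5,190+440/5,.08))
# scene-view loop top
E
```

```text
rear [0.4359 0.2499 0.022 ]
front [0.566  0.2586 0.026 ]
tip [0.7005 0.2696 0.02  ]
footL [ 0.5304 -0.2792  0.154 ]
footR [ 0.5386 -0.3464  0.154 ]
b1 [0.719  0.0886 0.018 ]
b2 [ 0.7231 -0.1107  0.018 ]
b3 [ 0.4635 -0.1201  0.018 ]
b4 [0.4568 0.0761 0.018 ]
m1 [0.7212 0.3244 0.004 ]
m2 [0.7241 0.224  0.004 ]
m3 [0.427  0.2122 0.004 ]
m4 [0.4244 0.3113 0.004 ]
[ 0.5244 -0.2231  0.08  ] [ 0.5296 -0.3941  0.08  ] [ 0.453  -0.3167  0.08  ]
```

Emit:
move_arm:
  jaw: [0,0,0,0,0,0,0,0,0,0]
  dp:
    - [0,0,0]
    - [0,0,0]
    - [0.025,-0.05,0]
    - [0.025,-0.05,0]
    - [0.025,-0.05,0]
    - [0.025,-0.05,0]
    - [0.025,-0.05,0]
    - [0.025,-0.05,0]
    - [0.025,-0.05,0]
    - [0.025,-0.05,0]
  rotation:
    - [0,0,0.0385]
    - [0,0,0.0385]
    - [0,0,0]
    - [0,0,0]
    - [0,0,0]
    - [0,0,0]
    - [0,0,0]
    - [0,0,0]
    - [0,0,0]
    - [0,0,0]

```text
clock: 1.35
position: [0.3293, -0.2631, 0.2313]
tool_rot: [3.142, 0.0, 0.07]
force: [0.6, -0.4, -0.1]
grip_width: 0.0855
```

```bash
cat >> h.py <<'E'
from scipy.spatial.transform import Rotation as Ro
def plan(p,rpy):
    s=bot.observe();R=Ro.from_euler("xyz",s["tool_rot"])
    d=R.inv().apply(np.array(p)-s["position"])
    w=(R.inv()*Ro.from_euler("xyz",rpy)).as_rotvec()
    print("at",s["position"].round(4),s["tool_rot"].round(4),"F",s["force"].round(2),"w",round(s["grip_width"],4),"t",s["clock"],"q",s["qpos"].round(2))
    print("dp",(d/.8).round(4),"rot",(w/np.pi).round(4))
E
python3 - <<'E'
from h import *
plan([.536,.257,.231],[np.pi,0,.07])
E
```

```text
at [ 0.3293 -0.2631  0.2313] [3.1416 0.     0.0699] F [ 0.56 -0.43 -0.09] w 0.0855 t 1.35 q [ 0.63  0.2  -0.12  2.1   0.03  0.84 -1.  ]
dp [ 3.032e-01 -6.304e-01  3.000e-04] rot [ 0.  0. -0.]
```

Emit:
move_arm:
  jaw: [0,0,0,0,0,0,0,0,0,0]
  dp:
    - [0.03,-0.063,0]
    - [0.03,-0.063,0]
    - [0.03,-0.063,0]
    - [0.03,-0.063,0]
    - [0.03,-0.063,0]
    - [0.03,-0.063,0]
    - [0.03,-0.063,0]
    - [0.03,-0.063,0]
    - [0.03,-0.063,0]
    - [0.03,-0.063,0]
  rotation:
    - [0,0,0]
    - [0,0,0]
    - [0,0,0]
    - [0,0,0]
    - [0,0,0]
    - [0,0,0]
    - [0,0,0]
    - [0,0,0]
    - [0,0,0]
    - [0,0,0]

```text
clock: 2.6
position: [0.5337, 0.2566, 0.2311]
tool_rot: [3.141, 0.0, 0.07]
force: [0.9, -1.4, 0.6]
grip_width: 0.0854
```

Run:
```python
from h import *
import cv2
plan([.536,.257,.1],[np.pi,0,.07])
c=calibration("wrist");print(c);im=grab_frame("wrist");cv2.imwrite("pics/w1.png",im)
np.save("w1T.npy",c["T"])
for p in ([.566,.2593,.022],[.436,.25,.022],[.70,.2696,.018]):print(proj("wrist",np.array(p),c))
```

```text
at [0.5337 0.2566 0.2311] [3.1413e+00 3.0000e-04 6.9600e-02] F [ 0.87 -1.38  0.58] w 0.0854 t 2.6 q [-0.28  0.49 -0.38  1.68  0.21  1.02 -2.23]
dp [ 0.003  -0.0003  0.1638] rot [ 0.0001  0.0001 -0.0001]
{'camera_matrix': array([[377.2177456 ,   0.        , 319.54973002],
       [  0.        , 377.2177456 , 242.38265702],
       [  0.        ,   0.        ,   1.        ]]), 'T': array([[ 0.06940499, -0.94369134, -0.32346498,  0.61719931],
       [-0.99758794, -0.06529326, -0.02356019,  0.26244771],
       [ 0.00111346,  0.32431996, -0.94594679,  0.37285512],
       [ 0.        ,  0.        ,  0.        ,  1.        ]])}
[318.7 171.7]
[319.  298.4]
[317.4   5.7]
```

View pics/w1.png

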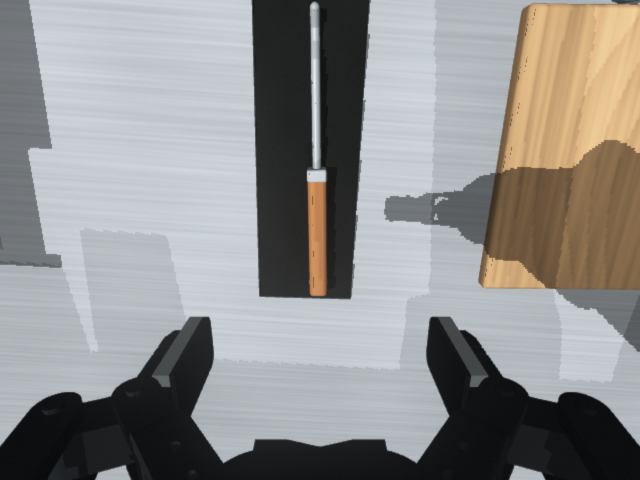

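Wrist view: handle front at (317,170), rear at (317,296) and tip at (315,3). That is within 2 px of the prediction, so I shift +2 mm in y and descend.

Emit:
move_arm:
  jaw: [0,0,0,0,0,0,0,0,0,0]
  dp:
    - [0.003,-0.0023,0.04]
    - [0,0,0.05]
    - [0,0,0.05]
    - [0,0,0.05]
    - [0,0,0.04]
    - [0,0,0.03]
    - [0,0,0.015]
    - [0,0,0.006]
    - [0,0,0]
    - [0,0,0]
  rotation:
    - [0,0,0]
    - [0,0,0]
    - [0,0,0]
    - [0,0,0]
    - [0,0,0]
    - [0,0,0]
    - [0,0,0]
    - [0,0,0]
    - [0,0,0]
    - [0,0,0]
  squeeze: 60

```text
clock: 3.9
position: [0.5359, 0.2572, 0.0073]
tool_rot: [-3.141, -0.001, 0.07]
force: [-0.2, -0.1, 0.4]
grip_width: 0.0853
```

Emit:
move_arm:
  jaw: [255,255,255,255,255,255,255,255,255,255]
  dp:
    - [0,0,0]
    - [0,0,0]
    - [0,0,0]
    - [0,0,0]
    - [0,0,0]
    - [0,0,0]
    - [0,0,0]
    - [0,0,0]
    - [0,0,0]
    - [0,0,0]
  rotation:
    - [0,0,0]
    - [0,0,0]
    - [0,0,0]
    - [0,0,0]
    - [0,0,0]
    - [0,0,0]
    - [0,0,0]
    - [0,0,0]
    - [0,0,0]
    - [0,0,0]
  squeeze: 60

```text
clock: 5.15
position: [0.5357, 0.2572, 0.0068]
tool_rot: [-3.141, -0.0, 0.07]
force: [-0.3, 1.0, 4.9]
grip_width: 0.0166
```

Emit:
move_arm:
  jaw: [255,255,255,255,255,255,255,255,255,255]
  dp:
    - [0,0,-0.01]
    - [0,0,-0.025]
    - [0,0,-0.045]
    - [0,0,-0.055]
    - [0,0,-0.055]
    - [0,0,-0.055]
    - [0,0,-0.055]
    - [0,0,-0.055]
    - [0,0,-0.045]
    - [0,0,-0.03]
  rotation:
    - [0,0,0]
    - [0,0,0]
    - [0,0,0]
    - [0,0,0]
    - [0,0,0]
    - [0,0,0]
    - [0,0,0]
    - [0,0,0]
    - [0,0,0]
    - [0,0,0]

```text
clock: 6.4
position: [0.5351, 0.257, 0.3538]
tool_rot: [-3.141, -0.002, 0.07]
force: [-0.0, -0.1, -1.7]
grip_width: 0.0166
```

Run:
```python
from h import *
plan([.398,-.269,.35],[np.pi,0,.12])
```

```text
at [0.5351 0.257  0.3538] [-3.1406e+00 -2.2000e-03  7.0100e-02] F [-0.01 -0.13 -1.71] w 0.0166 t 6.4 q [-0.26  0.39 -0.4   1.51  0.16  1.27 -2.19]
dp [-0.217   0.6439  0.0036] rot [-0.0003 -0.0007 -0.0159]
```

Emit:
move_arm:
  jaw: [255,255,255,255,255,255,255,255,255,255]
  dp:
    - [-0.01,0.03,0]
    - [-0.025,0.073,0]
    - [-0.025,0.073,0]
    - [-0.025,0.073,0]
    - [-0.025,0.073,0]
    - [-0.025,0.073,0]
    - [-0.025,0.073,0]
    - [-0.025,0.073,0]
    - [-0.022,0.063,0]
    - [-0.01,0.04,0]
  rotation:
    - [0,0,0]
    - [0,0,0]
    - [0,0,0]
    - [0,0,0]
    - [0,0,0]
    - [0,0,0]
    - [0,0,0]
    - [0,0,0]
    - [0,0,0]
    - [0,0,-0.016]

```text
clock: 7.65
position: [0.3967, -0.271, 0.3518]
tool_rot: [3.141, -0.001, 0.119]
force: [0.6, 0.1, -1.6]
grip_width: 0.0166
```

Emit:
move_arm:
  jaw: [255,255]
  dp:
    - [0,0,0]
    - [0,0,0]
  rotation:
    - [0,0,0]
    - [0,0,0]

```text
clock: 7.9
position: [0.3982, -0.2682, 0.3512]
tool_rot: [-3.141, -0.001, 0.12]
force: [0.8, 0.4, -2.0]
grip_width: 0.0164
```

Run:
```python
from h import *
import cv2
plan([.398,-.269,.35],[np.pi,0,.12])
c=calibration("wrist");np.save("w2T.npy",c["T"]);im=grab_frame("wrist");cv2.imwrite("pics/w2.png",im)
s=cv2.imread("pics/scene0.png")[220:310,240:330]
s=cv2.resize(s,None,fx=5,fy=5,interpolation=cv2.INTER_CUBIC)
cv2.imwrite("pics/s_lid.png",s)
print("loop",proj("wrist",np.array([.5345,-.3128,.19]),c),proj("scene",np.array([.5345,-.3128,.19])))
o=bot.observe();R=Ro.from_euler("xyz",[0,0,o["tool_rot"][2]])
P=o["position"]+[0,0,-.0028]
for q in([0.03,0,.022],[-.1,0,.022],[.165,0,.018]):print(q,proj("wrist",P+R.apply(q),c))
```

```text
at [ 0.3982 -0.2682  0.3512] [-3.1414e+00 -7.0000e-04  1.2030e-01] F [ 0.8   0.39 -1.95] w 0.0164 t 7.9 q [ 0.54  0.17 -0.08  1.8   0.01  1.17 -1.  ]
dp [-0.0004  0.001   0.0015] rot [-0.0001 -0.0002  0.0001]
loop [403.3  45.6] [280.3 229.8]
[0.03, 0, 0.022] [318.5 273. ]
[-0.1, 0, 0.022] [319.  530.1]
[0.165, 0, 0.018] [ 317.6 -233.9]
```

View pics/w2.png

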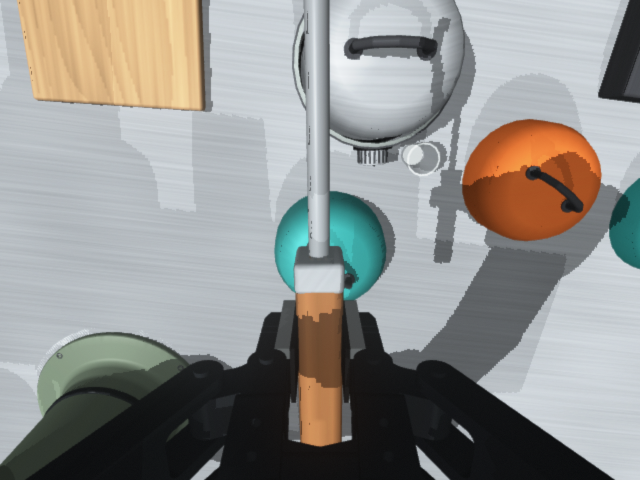

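View pics/s_lid.png

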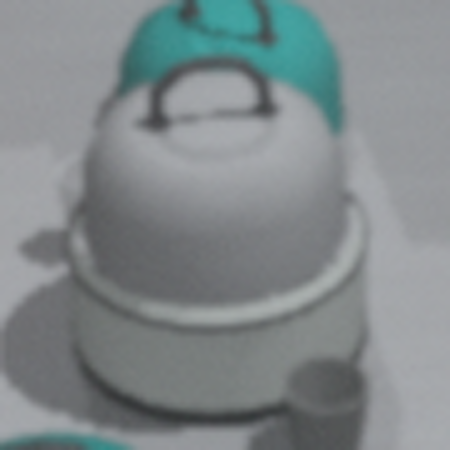

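Wrist view: loop feet at (352,48) and (428,48), arch middle at (391,42). The lifter points straight ahead in the image, with the rod at u≈317. Scene crop: arch top at (215,64), which is (283,232.8) in the full image; feet at (270.4,245) and (294.6,242).

Run:
```python
from h import *
c=dict(calibration("wrist"));c["T"]=np.load("w2T.npy")
for p in((352,48,.153),(428,48,.153),(391,42,.186)):print("w",ray("wrist",*p,c))
for p in((270.4,245,.153),(294.6,242,.153),(283,232.8,.186)):print("s",ray("scene",*p))
# drum in wrist: left/right drum-top edges at approx (297,65)
```

```text
w [ 0.5343 -0.2785  0.153 ]
w [ 0.5417 -0.3396  0.153 ]
w [ 0.5364 -0.3042  0.186 ]
s [ 0.55   -0.3411  0.153 ]
s [ 0.5412 -0.2755  0.153 ]
s [ 0.5438 -0.306   0.186 ]
```

Run:
```python
from h import *
plan([.327,-.334,.25],[np.pi,0,.12])
```

```text
at [ 0.3984 -0.268   0.3511] [-3.1415e+00 -7.0000e-04  1.2110e-01] F [ 0.72  0.6  -1.04] w 0.0166 t 7.95 q [ 0.54  0.17 -0.08  1.8   0.01  1.17 -1.  ]
dp [-0.0987  0.0712  0.1263] rot [-0.     -0.0002  0.0003]
```

Emit:
move_arm:
  jaw: [255,255,255,255,255,255,255,255,255,255]
  dp:
    - [-0.033,0.0237,0]
    - [-0.033,0.0237,0]
    - [-0.033,0.0237,0]
    - [0,0,0.03]
    - [0,0,0.05]
    - [0,0,0.05]
    - [0,0,0.05]
    - [0,0,0.03]
    - [0,0,0.019]
    - [0,0,0]
  rotation:
    - [0,0,0]
    - [0,0,0]
    - [0,0,0]
    - [0,0,0]
    - [0,0,0]
    - [0,0,0]
    - [0,0,0]
    - [0,0,0]
    - [0,0,0]
    - [0,0,0]

```text
clock: 9.2
position: [0.3267, -0.3339, 0.1669]
tool_rot: [-3.14, 0.001, 0.121]
force: [0.1, 0.1, -1.0]
grip_width: 0.0167
```

Run:
```python
from h import *
import cv2
plan([.352,-.331,.163],[np.pi,0,.12])
ims=[]
o=bot.observe();R=Ro.from_euler("xyz",[0,0,o["tool_rot"][2]]);P=o["position"]
for n in("top","scene"):
    im=grab_frame(n)
    print(n,[proj(n,P+R.apply(q)) for q in([.03,0,.022-.0028],[.163,0,.014-.0028],[.143,0,.004-.0028])], proj(n,np.array([.5385,-.3085,.186])))
    x,y=(310,200) if n=="top" else (240,190)
    cv2.imwrite(f"pics/{n}2.png",im)
    ims.append(cv2.resize(im[y:y+110,x:x+80],None,fx=5,fy=5,interpolation=cv2.INTER_CUBIC))
cv2.imwrite("pics/ins.png",np.hstack(ims))
```

```text
at [ 0.3267 -0.3339  0.1669] [-3.1402e+00  8.0000e-04  1.2140e-01] F [ 0.06  0.14 -1.  ] w 0.0167 t 9.2 q [ 0.68  0.37 -0.01  2.07  0.01  0.71 -0.79]
dp [0.0319 0.0002 0.0049] rot [-0.0004  0.0002  0.0004]
top [array([368.9, 309.2]), array([361.2, 260.3]), array([361.9, 268.1])] [358.9 241.7]
scene [array([272.4, 199.6]), array([279.3, 224.6]), array([278.4, 224. ])] [282.  231.8]
```

View pics/ins.png

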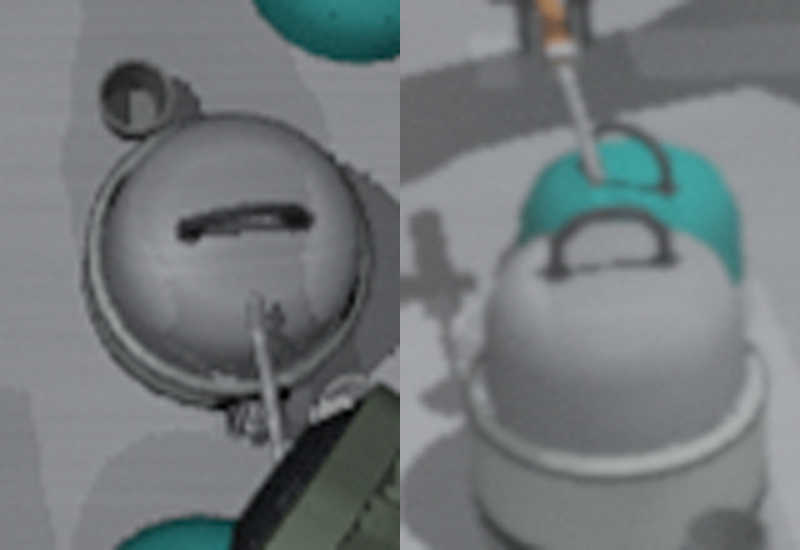

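Tip in the top view is at (361.6,259) and the loop at (359.6,243). Laterally they line up. The loop is about 65 mm ahead of the crook, and the scene view agrees on height, so I insert.

Emit:
move_arm:
  jaw: [255,255,255,255,255,255,255,255,255,255]
  dp:
    - [0.005,0,0.003]
    - [0.01,0,0]
    - [0.01,0,0]
    - [0.01,0,0]
    - [0.01,0,0]
    - [0.01,0,0]
    - [0.01,0,0]
    - [0.01,0,0]
    - [0.006,0,0]
    - [0,0,0]
  rotation:
    - [0,0,0]
    - [0,0,0]
    - [0,0,0]
    - [0,0,0]
    - [0,0,0]
    - [0,0,0]
    - [0,0,0]
    - [0,0,0]
    - [0,0,0]
    - [0,0,0]

```text
clock: 10.55
position: [0.391, -0.3271, 0.1648]
tool_rot: [-3.142, 0.0, 0.12]
force: [0.2, 0.1, -1.4]
grip_width: 0.0167
```

Run:
```python
from h import *
import cv2
plan([.352,-.331,.163],[np.pi,0,.12])
ims=[]
o=bot.observe();R=Ro.from_euler("xyz",[0,0,o["tool_rot"][2]]);P=o["position"]
for n in("top","scene"):
    im=grab_frame(n)
    print(n,[proj(n,P+R.apply(q)) for q in([.163,0,.014-.0028],[.143,0,.004-.0028])])
    x,y=(325,215) if n=="top" else (250,210)
    cv2.imwrite(f"pics/{n}3.png",im)
    ims.append(cv2.resize(im[y:y+65,x:x+50],None,fx=8,fy=8,interpolation=cv2.INTER_CUBIC))
cv2.imwrite("pics/ins2.png",np.hstack(ims))
```

```text
at [ 0.391  -0.3271  0.1648] [-3.1415e+00  1.0000e-04  1.2050e-01] F [ 0.19  0.12 -1.36] w 0.0167 t 10.55 q [ 0.6   0.43 -0.02  1.96  0.01  0.75 -0.88]
dp [-0.049  -0.001   0.0023] rot [-0.      0.      0.0002]
top [array([358.1, 237.4]), array([358.8, 245.2])]
scene [array([282.7, 237.8]), array([281.6, 236.9])]
```

View pics/ins2.png

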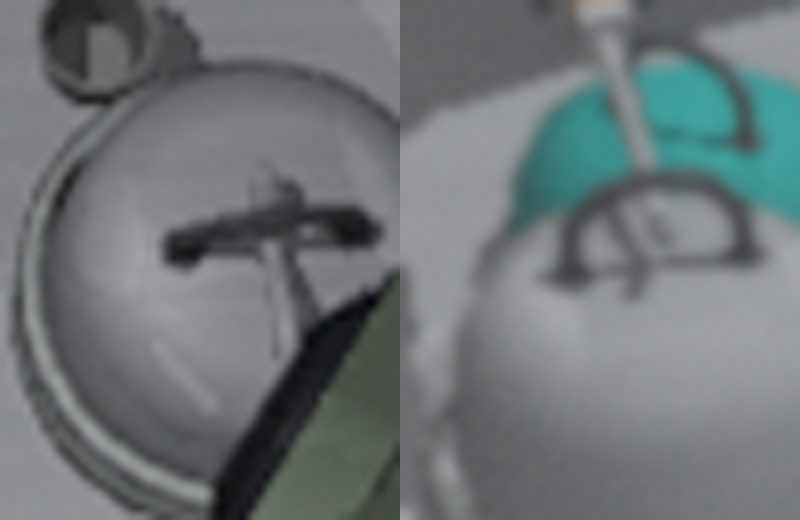

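The tip is through the loop and centred (top crop (265,165), arch at (272,220)), with no contact force. I lift slowly.

Emit:
move_arm:
  jaw: [255,255,255,255,255,255,255,255,255,255]
  dp:
    - [0,0,-0.003]
    - [0,0,-0.003]
    - [0,0,-0.003]
    - [0,0,-0.002]
    - [0,0,-0.002]
    - [0,0,-0.002]
    - [0,0,-0.002]
    - [0,0,-0.002]
    - [0,0,-0.003]
    - [0,0,-0.004]
  rotation:
    - [0,0,0]
    - [0,0,0]
    - [0,0,0]
    - [0,0,0]
    - [0,0,0]
    - [0,0,0]
    - [0,0,0]
    - [0,0,0]
    - [0,0,0]
    - [0,0,0]
  squeeze: 80

```text
clock: 11.9
position: [0.3907, -0.3272, 0.1858]
tool_rot: [-3.141, 0.0, 0.12]
force: [-0.3, -0.1, -2.9]
grip_width: 0.016
```

Emit:
move_arm:
  jaw: [255,255,255,255,255,255,255,255,255,255]
  dp:
    - [0,0,-0.005]
    - [0,0,-0.008]
    - [0,0,-0.011]
    - [0,0,-0.013]
    - [0,0,-0.013]
    - [0,0,-0.013]
    - [0,0,-0.013]
    - [0,0,-0.011]
    - [0,0,-0.008]
    - [0,0,-0.004]
  rotation:
    - [0,0,0]
    - [0,0,0]
    - [0,0,0]
    - [0,0,0]
    - [0,0,0]
    - [0,0,0]
    - [0,0,0]
    - [0,0,0]
    - [0,0,0]
    - [0,0,0]

```text
clock: 13.15
position: [0.3908, -0.3273, 0.2652]
tool_rot: [3.141, -0.0, 0.12]
force: [-0.7, 0.7, -3.5]
grip_width: 0.0163
```

Emit:
move_arm:
  jaw: [255,255,255,255,255,255]
  dp:
    - [0,0,-0.004]
    - [0,0,-0.004]
    - [0,0,0]
    - [0,0,0]
    - [0,0,0]
    - [0,0,0]
  rotation:
    - [0,0,0]
    - [0,0,0]
    - [0,0,0]
    - [0,0,0]
    - [0,0,0]
    - [0,0,0]

```text
clock: 13.9
position: [0.3908, -0.3272, 0.2712]
tool_rot: [-3.141, 0.0, 0.12]
force: [1.5, 0.2, -2.6]
grip_width: 0.0163
```

Run:
```python
from h import *
import cv2
plan([.391,-.327,.3],[np.pi,0,.05])
print(bot.observe()["moment"])
ims=[]
for n,(x,y) in dict(top=(300,160),scene=(220,150)).items():
    im=grab_frame(n);cv2.imwrite(f"pics/{n}4.png",im)
    ims.append(cv2.resize(im[y:y+150,x:x+120],None,fx=3.3,fy=3.3,interpolation=cv2.INTER_CUBIC))
cv2.imwrite("pics/lift.png",np.hstack(ims))
```

```text
at [ 0.3908 -0.3272  0.2712] [-3.1414e+00  1.0000e-04  1.2010e-01] F [ 1.52  0.18 -2.62] w 0.0163 t 13.9 q [ 0.59  0.29 -0.01  1.85  0.    1.   -0.87]
dp [ 0.0003 -0.0002 -0.036 ] rot [-0.      0.      0.0223]
[-0.08698934  0.31132623  0.07944819]
```

View pics/lift.png

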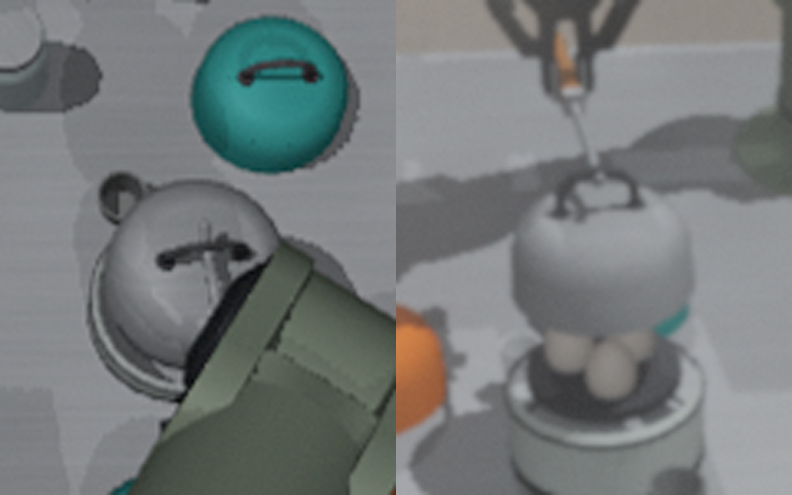

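The lid hangs level, clear of the eggs, and all three eggs are undisturbed. I raise a little more, then move smoothly towards the board.

Emit:
move_arm:
  jaw: [255,255,255,255,255,255,255,255,255,255]
  dp:
    - [0,0,-0.006]
    - [0,0,-0.012]
    - [0,0,-0.012]
    - [0,0,-0.006]
    - [0,0,0]
    - [0.0013,-0.0032,0]
    - [0.0035,-0.0086,0]
    - [0.006,-0.015,0]
    - [0.0078,-0.0194,0]
    - [0.0087,-0.0216,0]
  rotation:
    - [0,0,0]
    - [0,0,0]
    - [0,0,0]
    - [0,0,0]
    - [0,0,0]
    - [0,0,0]
    - [0,0,0]
    - [0,0,0]
    - [0,0,0]
    - [0,0,0]

```text
clock: 15.25
position: [0.4063, -0.2693, 0.3001]
tool_rot: [-3.141, -0.0, 0.121]
force: [0.3, 0.0, -4.2]
grip_width: 0.0162
```

Emit:
move_arm:
  jaw: [255,255,255,255,255,255,255,255,255,255]
  dp:
    - [0.0087,-0.0216,0]
    - [0.0087,-0.0216,0]
    - [0.0087,-0.0216,0]
    - [0.0087,-0.0216,0]
    - [0.0087,-0.0216,0]
    - [0.0087,-0.0216,0]
    - [0.0087,-0.0216,0]
    - [0.0087,-0.0216,0]
    - [0.0087,-0.0216,0]
    - [0.0087,-0.0216,0]
  rotation:
    - [0,0,0]
    - [0,0,0]
    - [0,0,0]
    - [0,0,0]
    - [0,0,0]
    - [0,0,0]
    - [0,0,0]
    - [0,0,0]
    - [0,0,0]
    - [0,0,0]

```text
clock: 16.5
position: [0.4543, -0.0891, 0.3002]
tool_rot: [-3.142, -0.0, 0.121]
force: [0.4, -0.0, -2.8]
grip_width: 0.0164
```

Emit:
move_arm:
  jaw: [255,255,255,255,255,255,255,255,255,255]
  dp:
    - [0.0087,-0.0216,0]
    - [0.0078,-0.0194,0]
    - [0.006,-0.015,0]
    - [0.0035,-0.0086,0]
    - [0.0013,-0.0032,0]
    - [0,0,0]
    - [0,0,0]
    - [0,0,0]
    - [0,0,0]
    - [0,0,0]
  rotation:
    - [0,0,0]
    - [0,0,0]
    - [0,0,0]
    - [0,0,0]
    - [0,0,0]
    - [0,0,0]
    - [0,0,0]
    - [0,0,0]
    - [0,0,0]
    - [0,0,0]

```text
clock: 17.75
position: [0.4695, -0.0345, 0.3001]
tool_rot: [3.142, -0.0, 0.12]
force: [0.2, -0.4, -2.9]
grip_width: 0.0162
```

Run:
```python
from h import *
import cv2
plan([.47,-.034,.14],[np.pi,0,.12])
ims=[]
for n,(x,y) in dict(top=(200,150),scene=(320,150)).items():
    im=grab_frame(n);cv2.imwrite(f"pics/{n}5.png",im)
    ims.append(cv2.resize(im[y:y+150,x:x+120],None,fx=3.3,fy=3.3,interpolation=cv2.INTER_CUBIC))
cv2.imwrite("pics/over.png",np.hstack(ims))
```

```text
at [ 0.4695 -0.0345  0.3001] [ 3.1416 -0.      0.12  ] F [ 0.19 -0.4  -2.9 ] w 0.0162 t 17.75 q [ 0.13  0.2  -0.22  1.89  0.05  1.05 -1.56]
dp [ 0.0006 -0.0005  0.2001] rot [ 0. -0.  0.]
```

View pics/over.png

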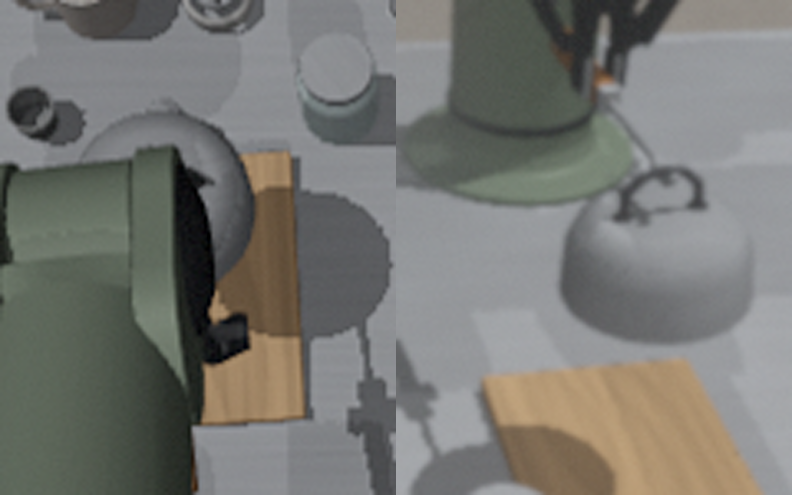

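The lid hangs level above the board. Scene arch top is at (400,202); the lid's right edge in the top view is at (276.7,210).

Run:
```python
from h import *
for z in(.29,.305):print(ray("scene",400,202,z))
print(proj("scene",np.array([.614,-.0165,.305])))
for z in (.2,.22): print(ray("top",276.7,210,z)+[0,.075,0])
```

```text
[ 0.5885 -0.0103  0.29  ]
[ 0.6153 -0.0188  0.305 ]
[400.8 201.7]
[ 0.6252 -0.0097  0.2   ]
[ 0.6194 -0.0114  0.22  ]
```

Emit:
move_arm:
  jaw: [255,255,255,255,255,255,255,255,255,255]
  dp:
    - [0,0,0.008]
    - [0,0,0.018]
    - [0,0,0.026]
    - [0,0,0.03]
    - [0,0,0.03]
    - [0,0,0.03]
    - [0,0,0.026]
    - [0,0,0.018]
    - [0,0,0.01]
    - [0,0,0.004]
  rotation:
    - [0,0,0]
    - [0,0,0]
    - [0,0,0]
    - [0,0,0]
    - [0,0,0]
    - [0,0,0]
    - [0,0,0]
    - [0,0,0]
    - [0,0,0]
    - [0,0,0]

```text
clock: 19.1
position: [0.4696, -0.0344, 0.1398]
tool_rot: [-3.142, 0.0, 0.12]
force: [0.1, 0.3, -2.6]
grip_width: 0.0162
```

Emit:
move_arm:
  jaw: [255,255,255,255,255,255,255,255,255,255]
  dp:
    - [0,0,0.004]
    - [0,0,0.004]
    - [0,0,0.004]
    - [0,0,0.004]
    - [0,0,0.003]
    - [0,0,0.003]
    - [0,0,0.003]
    - [0,0,0.003]
    - [0,0,0.003]
    - [0,0,0]
  rotation:
    - [0,0,0]
    - [0,0,0]
    - [0,0,0]
    - [0,0,0]
    - [0,0,0]
    - [0,0,0]
    - [0,0,0]
    - [0,0,0]
    - [0,0,0]
    - [0,0,0]

```text
clock: 20.35
position: [0.4696, -0.0344, 0.1152]
tool_rot: [-3.142, -0.0, 0.12]
force: [-0.0, -0.8, -2.1]
grip_width: 0.0159
```

Emit:
move_arm:
  jaw: [255,255,255,255,255,255]
  dp:
    - [0,0,0.002]
    - [0,0,0.002]
    - [0,0,0.001]
    - [0,0,0]
    - [0,0,0]
    - [0,0,0]
  rotation:
    - [0,0,0]
    - [0,0,0]
    - [0,0,0]
    - [0,0,0]
    - [0,0,0]
    - [0,0,0]

```text
clock: 21.1
position: [0.4696, -0.0344, 0.1114]
tool_rot: [-3.142, -0.0, 0.12]
force: [-0.2, 0.4, -2.2]
grip_width: 0.016
```

Run:
```python
from h import *
import cv2
plan([.47,-.034,.103],[np.pi,0,.12])
print(bot.observe()["moment"])
for n in("top","scene"):cv2.imwrite(f"pics/{n}6.png",grab_frame(n))
im=cv2.imread("pics/scene6.png")[190:330,320:440];t=cv2.imread("pics/top6.png")[160:300,190:310]
cv2.imwrite("pics/down.png",cv2.resize(np.hstack([t,im]),None,fx=3.3,fy=3.3,interpolation=cv2.INTER_CUBIC))
```

```text
at [ 0.4696 -0.0344  0.1114] [-3.1416e+00 -1.0000e-04  1.2010e-01] F [-0.21  0.4  -2.2 ] w 0.016 t 21.1 q [ 0.09  0.47 -0.19  2.09  0.15  0.59 -1.65]
dp [ 0.0006 -0.0004  0.0104] rot [-0. -0.  0.]
[0.03190324 0.05519382 0.00042232]
```

View pics/down.png

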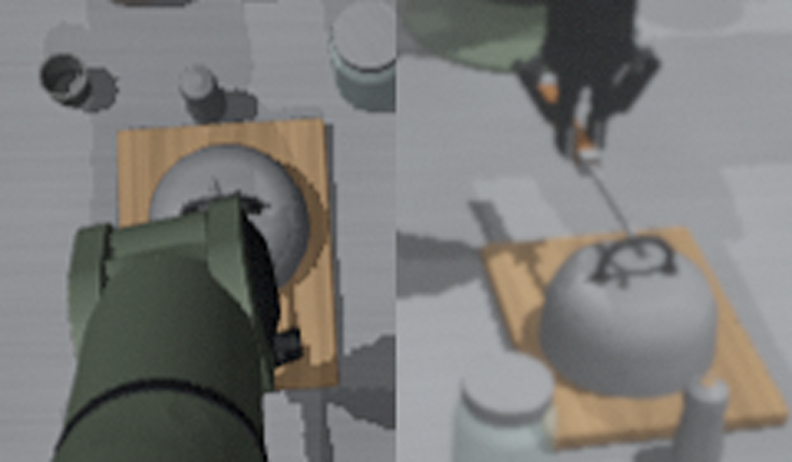

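The lid is down: moment y fell from 0.31 to 0.055. It sits in the middle of the board (top u centre 259.4, board 259.6). I lower to mid-opening, then back out.

Emit:
move_arm:
  jaw: [255,255,255,255,255,255]
  dp:
    - [0,0,0.003]
    - [0,0,0.003]
    - [0,0,0.003]
    - [0,0,0.001]
    - [0,0,0]
    - [0,0,0]
  rotation:
    - [0,0,0]
    - [0,0,0]
    - [0,0,0]
    - [0,0,0]
    - [0,0,0]
    - [0,0,0]

```text
clock: 21.95
position: [0.4696, -0.0344, 0.1033]
tool_rot: [3.142, -0.0, 0.12]
force: [-0.6, -0.1, -2.2]
grip_width: 0.0159
```

Run:
```python
from h import *
plan([.47,-.034,.103],[np.pi,0,.12]);print(bot.observe()["moment"])
```

```text
at [ 0.4696 -0.0344  0.1033] [ 3.1416e+00 -1.0000e-04  1.2010e-01] F [-0.58 -0.06 -2.23] w 0.0159 t 21.95 q [ 0.09  0.49 -0.18  2.1   0.16  0.57 -1.66]
dp [ 0.0006 -0.0004  0.0004] rot [ 0. -0.  0.]
[-0.00889375  0.0157886   0.02131761]
```

Emit:
move_arm:
  jaw: [255,255,255,255,255,255,255,255]
  dp:
    - [-0.004,0,0]
    - [-0.005,0,0]
    - [-0.005,0,0]
    - [-0.005,0,0]
    - [-0.005,0,0]
    - [-0.005,0,0]
    - [-0.003,0,0]
    - [0,0,0]
  rotation:
    - [0,0,0]
    - [0,0,0]
    - [0,0,0]
    - [0,0,0]
    - [0,0,0]
    - [0,0,0]
    - [0,0,0]
    - [0,0,0]

```text
clock: 22.95
position: [0.444, -0.0375, 0.1033]
tool_rot: [-3.142, -0.0, 0.12]
force: [0.2, -1.0, -0.9]
grip_width: 0.016
```

Run:
```python
from h import *
import cv2
plan([.415,-.034,.103],[np.pi,0,.12]);print(bot.observe()["moment"])
a=cv2.imread("pics/scene6.png");b=grab_frame("scene");cv2.imwrite("pics/scene7.png",b)
def shift(t,im):
    r=cv2.matchTemplate(im[255:340,465-120:565-120],t,cv2.TM_CCOEFF_NORMED);return cv2.minMaxLoc(r)
t=a[275:318,362:448-40]
r=cv2.matchTemplate(b[255:330,340:440],a[278:312,362:410],cv2.TM_CCOEFF_NORMED);print(cv2.minMaxLoc(r),"still=(22,23)")
```

```text
at [ 0.444  -0.0375  0.1033] [-3.1416 -0.      0.1201] F [ 0.22 -1.01 -0.9 ] w 0.016 t 22.95 q [ 0.1   0.46 -0.18  2.16  0.16  0.54 -1.66]
dp [-0.0355 -0.0087  0.0004] rot [-0. -0.  0.]
[-0.00990689 -0.03481713  0.03485544]
(-0.6311770081520081, 0.9967573285102844, (0, 31), (22, 23)) still=(22,23)
```

Lid hasn't moved and there is no drag. I finish backing out.

Emit:
move_arm:
  jaw: [255,255,255,255,255,255,255,255]
  dp:
    - [-0.005,0,0]
    - [-0.006,0,0]
    - [-0.006,0,0]
    - [-0.006,0,0]
    - [-0.006,0,0]
    - [-0.004,0,0]
    - [0,0,0]
    - [0,0,0]
  rotation:
    - [0,0,0]
    - [0,0,0]
    - [0,0,0]
    - [0,0,0]
    - [0,0,0]
    - [0,0,0]
    - [0,0,0]
    - [0,0,0]

```text
clock: 24.0
position: [0.4181, -0.0406, 0.1033]
tool_rot: [-3.142, -0.0, 0.12]
force: [0.3, -0.3, -1.1]
grip_width: 0.0161
```

Run:
```python
from h import *
import cv2
plan([.5357,.2572,.25],[np.pi,0,.07]);print(bot.observe()["moment"])
a=cv2.imread("pics/scene6.png");b=grab_frame("scene");cv2.imwrite("pics/scene8.png",b)
r=cv2.matchTemplate(b[255:330,340:440],a[278:312,362:410],cv2.TM_CCOEFF_NORMED);print(cv2.minMaxLoc(r),"still=(22,23)")
t=cv2.imread("pics/top0.png");cv2.imwrite("pics/out.png",cv2.resize(b[190:330,320:440],None,fx=4,fy=4,interpolation=cv2.INTER_CUBIC))
# expected tip in scene
o=bot.observe();R=Ro.from_euler("xyz",[0,0,o["tool_rot"][2]]);print(proj("scene",o["position"]+R.apply([.165,0,.012])),proj("scene",np.array([.613,-.017,.124])))
```

```text
at [ 0.4181 -0.0406  0.1033] [-3.1416e+00 -1.0000e-04  1.2020e-01] F [ 0.32 -0.26 -1.06] w 0.0161 t 24.0 q [ 0.1   0.43 -0.19  2.22  0.16  0.5  -1.65]
dp [ 0.1906 -0.3519 -0.1833] rot [-0.    -0.     0.016]
[ 0.06201363  0.04499786 -0.01392081]
(-0.6317628026008606, 0.9957830309867859, (0, 31), (22, 23)) still=(22,23)
[388.6 257.1] [393.  261.2]
```

Emit:
move_arm:
  jaw: [255,255,255,255,255,255,255,255,255,255]
  dp:
    - [0,0,-0.015]
    - [0,0,-0.035]
    - [0,0,-0.045]
    - [0,0,-0.045]
    - [0,0,-0.03]
    - [0,0,-0.013]
    - [0.011,-0.02,0]
    - [0.025,-0.047,0]
    - [0.025,-0.047,0]
    - [0.025,-0.047,0]
  rotation:
    - [0,0,0]
    - [0,0,0]
    - [0,0,0]
    - [0,0,0]
    - [0,0,0]
    - [0,0,0]
    - [0,0,0]
    - [0,0,0]
    - [0,0,0]
    - [0,0,0]

```text
clock: 25.3
position: [0.4709, 0.0967, 0.2494]
tool_rot: [3.142, 0.001, 0.12]
force: [0.3, -0.3, -1.7]
grip_width: 0.0162
```

Emit:
move_arm:
  jaw: [255,255,255,255,255,255,255]
  dp:
    - [0.025,-0.047,0]
    - [0.025,-0.047,0]
    - [0.025,-0.047,0]
    - [0.02,-0.035,0]
    - [0.01,-0.015,0]
    - [0,0,0]
    - [0,0,0]
  rotation:
    - [0,0,0]
    - [0,0,0]
    - [0,0,0]
    - [0,0,0]
    - [0,0,0]
    - [0,0,0.016]
    - [0,0,0]

```text
clock: 26.18
position: [0.5357, 0.2565, 0.2494]
tool_rot: [3.141, 0.001, 0.07]
force: [0.3, 0.4, -2.1]
grip_width: 0.0162
```

Run:
```python
from h import *
import cv2
plan([.5337,.2605,.006],[np.pi,0,.07])
a=cv2.imread("pics/scene6.png");b=grab_frame("scene");cv2.imwrite("pics/scene9.png",b)
r=cv2.matchTemplate(b[255:330,340:440],a[278:312,362:410],cv2.TM_CCOEFF_NORMED);print(cv2.minMaxLoc(r),"still=(22,23)")
```

```text
at [0.5357 0.2565 0.2494] [3.1409e+00 7.0000e-04 6.9500e-02] F [ 0.32  0.42 -2.09] w 0.0162 t 26.175 q [-0.32  0.47 -0.32  1.65  0.16  1.05 -2.19]
dp [-0.002  -0.0053  0.3042] rot [ 0.0002  0.0002 -0.0001]
(-0.6287060379981995, 0.9830645322799683, (0, 31), (22, 23)) still=(22,23)
```

Emit:
move_arm:
  jaw: [255,255,255,255,255,255,255,255,255,255]
  dp:
    - [0,0,0.02]
    - [0,-0.002,0.045]
    - [0,0,0.05]
    - [0,0,0.05]
    - [0,0,0.045]
    - [0,0,0.035]
    - [0,0,0.022]
    - [0,0,0.012]
    - [0,0,0.006]
    - [0,0,0.003]
  rotation:
    - [0,0,0]
    - [0,0,0]
    - [0,0,0]
    - [0,0,0]
    - [0,0,0]
    - [0,0,0]
    - [0,0,0]
    - [0,0,0]
    - [0,0,0]
    - [0,0,0]

```text
clock: 27.48
position: [0.5361, 0.259, 0.0197]
tool_rot: [-3.141, -0.001, 0.07]
force: [0.3, 0.2, -1.4]
grip_width: 0.0162
```

Emit:
move_arm:
  jaw: [255,255,255,255,255,255,255]
  dp:
    - [0,0,0.003]
    - [0,0,0.003]
    - [0,0,0.003]
    - [0,0,0.003]
    - [0,0,0.002]
    - [0,0,0]
    - [0,0,0]
  rotation:
    - [0,0,0]
    - [0,0,0]
    - [0,0,0]
    - [0,0,0]
    - [0,0,0]
    - [0,0,0]
    - [0,0,0]

```text
clock: 28.35
position: [0.5358, 0.2589, 0.0081]
tool_rot: [3.142, 0.0, 0.07]
force: [0.2, -0.4, -1.2]
grip_width: 0.0163
```

Emit:
move_arm:
  jaw: [255,255,255,255]
  dp:
    - [0,0,0.001]
    - [0,0,0.001]
    - [0,0,0]
    - [0,0,0]
  rotation:
    - [0,0,0]
    - [0,0,0]
    - [0,0,0]
    - [0,0,0]

```text
clock: 28.85
position: [0.5358, 0.2589, 0.0069]
tool_rot: [3.142, -0.0, 0.07]
force: [-2.8, -1.3, 6.7]
grip_width: 0.0163
```

Emit:
move_arm:
  jaw: [200,190,170,140,100,50,0,0,0,0]
  dp:
    - [0,0,0]
    - [0,0,0]
    - [0,0,0]
    - [0,0,0]
    - [0,0,0]
    - [0,0,0]
    - [0,0,0]
    - [0,0,0]
    - [0,0,0]
    - [0,0,0]
  rotation:
    - [0,0,0]
    - [0,0,0]
    - [0,0,0]
    - [0,0,0]
    - [0,0,0]
    - [0,0,0]
    - [0,0,0]
    - [0,0,0]
    - [0,0,0]
    - [0,0,0]
  squeeze: 20

```text
clock: 30.1
position: [0.5357, 0.2589, 0.0065]
tool_rot: [-3.142, 0.0, 0.07]
force: [-0.3, 0.5, -0.2]
grip_width: 0.0854
```

Emit:
move_arm:
  jaw: [0,0,0,0,0,0,0,0,0,0]
  dp:
    - [0,0,-0.01]
    - [0,0,-0.03]
    - [0,0,-0.05]
    - [0,0,-0.06]
    - [0,0,-0.06]
    - [0,0,-0.06]
    - [0,0,-0.05]
    - [0,0,-0.03]
    - [0,0,0]
    - [0,0,0]
  rotation:
    - [0,0,0]
    - [0,0,0]
    - [0,0,0]
    - [0,0,0]
    - [0,0,0]
    - [0,0,0]
    - [0,0,0]
    - [0,0,0]
    - [0,0,0]
    - [0,0,0]

```text
clock: 31.35
position: [0.5355, 0.2587, 0.2862]
tool_rot: [3.141, 0.0, 0.07]
force: [-0.4, 0.1, -1.4]
grip_width: 0.0853
```

Run:
```python
from h import *
import cv2
plan([.53,.26,.3],[np.pi,0,.07])
b=grab_frame("scene");w=grab_frame("wrist")
cv2.imwrite("pics/fin.png",np.hstack([cv2.resize(b[220:345,230:530],(600,250),interpolation=cv2.INTER_CUBIC)]) if 0 else np.vstack([cv2.resize(b[220:345,230:530],(600,250),interpolation=cv2.INTER_CUBIC),cv2.resize(w,(600,320))[:320]]))
```

```text
at [0.5355 0.2587 0.2862] [3.1413e+00 5.0000e-04 6.9900e-02] F [-0.35  0.11 -1.35] w 0.0853 t 31.35 q [-0.32  0.44 -0.33  1.6   0.15  1.13 -2.18]
dp [-0.0067 -0.0021 -0.0173] rot [ 0.0001  0.0002 -0.    ]
```

View pics/fin.png

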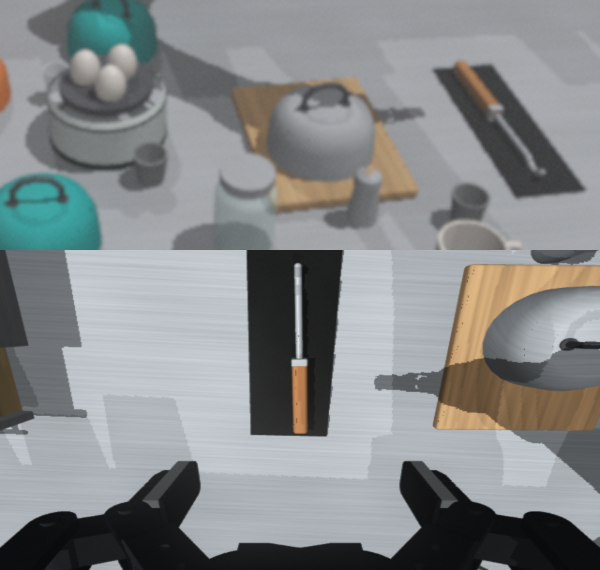

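The lid stands flat on the board, the eggs are upright in the tray, and the lifter lies on the mat. Nothing is held, so I hand in.

```bash
python3 -c "
from workcell import *
print(workorder.job_done())"
```

```text
the job is handed in; nothing more can be done
None
```

The lid is off the cooker and on the cutting board, and the lifter is back on the silicone mat. I handed the job in at about 31 s on the robot clock (limit 67 s), and the hand-in gave no verdict.

**How it went:**
- I gripped the lifter by its handle and put the hook through the loop along the lid's x.
- I raised the lid about 90 mm, to about 120 mm for the carry, and set it down slowly.
- I then lowered the hook, backed it out and laid the lifter down.

**Last checks:**
- **Lid:** In the last pictures it stands upright with its rim on the board. I put it about 2 cm along from the board's centre, and across it looked within a few mm of centre. Image matching showed no movement while I backed the hook out.
- **Eggs and bystanders:** The three eggs stand in the tray. The bystanders I could see looked undisturbed, but I compared by eye and did not measure them.
- **Lifter:** It lies flat and wholly on the mat. The gripper is open and well above it.
- **Disagreements:** Camera estimates of the loop differed by up to about 10 mm in x and 5 mm in y, so I judged the insertion from the tip against the loop in the same picture. The lifter pressed on the mat with about 7 N before I let go. No check failed.

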